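# Set the nitrogen blow-down valve

## Task

Get the nitrogen blow-down stand ready for the open beaker: first swing its jointed gas arm so that the nozzle hangs over the middle of the beaker's mouth, and let the arm go. Then find the zero of the needle valve by turning its handwheel clockwise until it stops, open it from there by exactly two full turns, and finish with the revolving handle still held in the gripper, because a colleague is about to open the gas cylinder and the valve must be shut at once if anything is wrong. Do not shift or tip the beaker or disturb the other loose things.

Things in the scene. Friction and masses are not known exactly. Their poses are not given: they have to be found in the camera images.
- stand: blow-down stand, fixed to the bench: grey base plate 92 x 162 mm, 14 mm high; origin at the centre of its underside. Own +x is its back (hose barb), -x its front (round gauge). At own (0, +40) mm: brass needle valve, three-spoked handwheel on a rising stem (vertical axis, rim 101 mm across, its top 206 mm above the bench when shut). At own (0, -50) mm: post of the jointed gas arm
- wheel_axis (a point): point on the vertical axis of the handwheel, 236 mm above the bench (the height of the middle of the handle when the valve is shut); fixed. The fixed thin rod of the electrode stand, 310 mm high, rises 100 to 200 mm to the left of it: come in over it or from the right
- wheel (a joint): handwheel angle in rad, counted over several turns: 0 = shut, against the stop, handle on the stand's own -x side of the axis; grows as it opens, counter-clockwise seen from above; upper stop 20.4. A turn (6.283) lifts wheel and handle by 1.5 mm. Steady friction about 0.12 N m (under 4 N at the handle); it stays where it is left
- handle_grip (a point): middle of the revolving handle, an upright cylinder 18 mm across, 50 mm high, on the wheel's rim, its axis 45 mm from the wheel's axis; 25 mm of it lies above this point and 25 mm below, then comes the rim. It spins freely on its own upright pin, so a gripper that holds it may keep one heading all the way round the circle
- handle: the revolving handle itself (origin at the middle of its lower end)
- post_axis (a point): point on the vertical axis of the gas arm's first joint, over the post, height 213 mm. The level arm is two tubes, each 155 mm between axes, 150 to 180 mm above the bench (nuts to 190), with two upright stiff joints (friction 0.2 N m at the post, 0.12 at the elbow). Pulled by its end it follows to any point 90 to 300 mm from the pivot and stays where it is left
- nozzle: end of the gas arm with all it carries: brass block 24 x 22 x 20 mm (165 to 185 mm above the bench), a straight thin needle down from it and a turning grip on top. At the start it is parked in front of the valve, left of the beaker. The elbow is always on the counter-clockwise side (from above) of the line from pivot to nozzle, and passes over the heater
- nozzle_grip (a point): middle of the nozzle's grip, an upright sleeve 17 mm across and 48 mm high on top of the brass block, right above the needle; it spins freely about its own axis, 213 mm above the bench, with 23 mm of sleeve above and 25 mm below this point. A force of a few N drags the arm along
- nozzle_tip (a point): lower end of the needle, 105 mm above the bench, straight below the grip
- beaker: the small open glass beaker that stands free on the bench to the front right, 62 mm wide, 84 mm high (the other, taller beaker has an electrode in it); origin at the centre of its underside, z up
- bottle_blue: bystander: small screw-cap bottle 54 mm across, 113 mm high, left of the stand; origin at the centre of its underside
- petri: bystander: closed petri dish 61 mm across, 14 mm high; origin at the centre of its underside
- stopper_1: bystander: rubber stopper 23 mm across, 22 mm high, in front of the heater's right half; origin at the centre of its underside

How it is judged:
By the outcome, as a careful person would: the job done as asked, in the order asked, and still so for the second after the job is handed in, while the arm keeps its last pose, push and grip.
It also fails if it takes over 72 s, if anything falls off the work surface, if the arm or the gripper's body presses on something with over 40 N, if the wrist force passes 120 N, or if a joint passes its speed limit or range.

## Robot

A 6-joint arm with a two-finger parallel gripper is mounted at the origin on a cart in front of the work surface, level with it; the furniture and walls round the work are solid. World frame = base frame: x ahead of the robot, y to its left, z up, the work surface at z = 0. Lengths are in m, angles in rad, forces in N, time in s.
With the tool pointing down it reaches from about 0.3 to 0.875 m from the base axis. Payload 4.2 kg.
Tool frame: the origin (TCP) lies on the centre line of the jaws, within the pads' length; the fingertips stand 11 mm ahead of it and the grasp point (between the pads) lies 8 mm behind it (bot.finger_overhang is the distance from the TCP to the fingertips, in m); z points along the fingers, y is the line along which they close (so a half turn about z gives the same grasp; the last joint's range is limited). The gripper opens to 85 mm and grips with 20 to 120 N. Pads are 22 mm wide; open, the fingers measure 114 mm over their backs; the gripper's body (76 mm by 85 mm) begins 54 mm behind the grasp point. The pads swing forward as they close: fully open they stand 13 mm farther back than shut.
Start: joints at [-1.293, 0.32, 1.565, -0, 1.257, -0.02], TCP at [0.169, -0.55, 0.242] pointing down, gripper open.
Joint ranges: [-3.11, 3.11], [-0.84, 2.01], [0.21, 2.61], [-1.34, 4.49], [0.05, 2.63], [-2.56, 2.56]. Speed limits (rad/s): [2.57, 2.57, 3.14, 3.14, 3.14, 3.14].

## Interface

Orientations are given as a rotation vector (axis times angle).
In Python, from workcell import bot, read_camera, camera_params, ticket, nets gives the robot as it stands.
- The arm moves only by the tool jog_arm, never from a script. Its arguments are lists of equal length, an entry for each row: "translation": the shift along the world's x, y, z in cm, a list of three; "dr": the turn, a rotation vector about the world's x, y, z in degrees, a list of three; "gripper": the gripper's target within -1 to 1 (fully open at 1, half-way at 0, shut at -1). In form: {"translation": [[dx, dy, dz], ...], "dr": [[ax, ay, az], ...], "gripper": [gripper, ...]}. A call has 1 to 12 rows; each row is the pose to reach, as a shift and turn from the pose commanded when the call began; what a row does not reach only later rows make up. A row lasts 1/8 s, in which the tool goes at most 62.5 mm and 10.7 degrees, less where a joint would pass 70% of its speed; a pose out of reach is approached as far as the arm can. A call with a gripper value outside its range is refused whole. The fingers move at their own pace and stop on an object; "newtons" is the grip in N (left out, the last holds). Time passes only in rows, so rows that repeat a pose let the fingers close. It gives the time, the measured TCP pose, the force, the opening and the grip force at its end, in the units of the state.
- bot.state(): the state, without advancing time (a new reading comes with each control period).
- read_camera(name): name is "scene" or "side" or "wrist"; returns the picture (480x640x3 uint8, red, green, blue); there is no depth.
- camera_params(name): a dict with "camera_matrix" (3x3 intrinsics, pixels), "xyz" and "orientation" of the camera in the world; the wrist camera has in their place "T_tool_cam" (4x4, takes a point from camera to tool coordinates, whose origin is the TCP and whose axes are the flange's). Camera axes: x right, y down, z forward; pixel columns grow to the right and rows downward; lengths in m; the calibration is good to about 2 mm. A picture is of the moment at which its call begins: read the wrist's pose just before it. camera_params takes no time and is no camera call.
- ticket.finish_job(): hands the job in; it is judged then, once.
Trained networks look in the newest picture that a camera, given by its name, has taken for a name from the list of things; names that differ only in an ending like _2 or _b are one class to them, and where a whole thing is asked for, a point or a joint stands for the part that bears it (a point fixed in the world has none). Each returns a list of dicts, best first, with "conf" (0 to 1); they miss things now and then, are a little off and sometimes report something else, mostly with a low value. They report only what shows in the picture. A call takes as long as a camera call.
- nets.spot_in(camera, label): "at" ([x, y, z] in m, in world coordinates, good to about 4 mm: the middle of the surface that is visible of it).
- nets.regions_of(camera, label): "pixels" (480x640 bool, what is visible of it).
The state is a dict: "time_s": time; "joint_positions": joint angles; "dq": joint speeds; "effort": joint torques, N m; "position": TCP position; "ee_rot": TCP orientation; "contact_force": force on the tool from outside, world axes, zero at the start; "moment": the same for the moment, N m; "width": finger opening in m; "grip_force": force on a finger pad.
Only numpy, scipy, OpenCV 4.12 (cv2) and the standard library are available. Lean on these libraries where they do the work, as an engineer would, in place of code of your own. Each camera call takes 0.05 s, during which the arm holds its last target. There are 200 camera calls.

## Working session

There is one attempt and no reset: what is moved stays moved. The work goes in short steps, Python scripts to look and compute and a tool call to move; the robot and the scene stay as the last step left them, time stands still between calls to the robot, and variables do not carry over. Pictures are saved under pics/ and viewed, at most 10 in all, crops included, and the job is handed in when it is done.

Besides the shell and the picture viewer there is one more tool, called after "Request:" as a command line: name --argument value ..., lists and objects as JSON in quotes. jog_arm: Moves the arm, as the interface text tells. Its arguments: {"type":"object","properties":{"translation":{"type":"array","items":{"type":"array","items":{"type":"number"}}},"dr":{"type":"array","items":{"type":"array","items":{"type":"number"}}},"gripper":{"type":"array","items":{"type":"number"}},"newtons":{"type":"number"}},"required":["translation","dr","gripper"]}

```bash
mkdir -p pics; ls; python3 - <<'E'
from workcell import bot, read_camera, camera_params, ticket, nets
import cv2, numpy as np
s=bot.state(); print({k:np.round(v,3) for k,v in s.items()})
for c in("scene","side"):
    im=read_camera(c); cv2.imwrite(f"pics/{c}0.png",im[:,:,::-1])
    p=camera_params(c); print(c,np.round(p["camera_matrix"],1).tolist(),p["xyz"],p["orientation"])
    for l in("stand","wheel","handle","nozzle","nozzle_grip","nozzle_tip","beaker","handle_grip","stopper_1","petri","bottle_blue"):
        print(l,[(round(d["conf"],2),np.round(d["at"],3).tolist()) for d in nets.spot_in(c,l)[:2]])
E
```

```text
pics
{'time_s': np.float64(0.0), 'joint_positions': array([-1.293,  0.32 ,  1.566, -0.   ,  1.257, -0.02 ]), 'dq': array([ 0.002, -0.001, -0.001,  0.001,  0.002,  0.001]), 'effort': array([ 3.0000e-03, -4.1551e+01, -2.3416e+01,  0.0000e+00,  8.0000e-03,
       -0.0000e+00]), 'position': array([ 0.169, -0.549,  0.241]), 'ee_rot': array([-3.105, -0.466,  0.   ]), 'contact_force': array([0.871, 0.012, 0.193]), 'moment': array([ 0.025,  0.007, -0.043]), 'grip_force': np.float64(0.0), 'width': np.float64(0.085)}
scene [[579.8, 0.0, 323.5], [0.0, 579.8, 246.8], [0.0, 0.0, 1.0]] [-0.18339196  0.51435357  0.820772  ] [-0.90418347  2.32993244 -1.2385794 ]
stand [(0.66, [0.557, -0.108, 0.127])]
wheel [(0.74, [0.603, -0.088, 0.205]), (0.33, [0.613, -0.052, 0.235])]
handle [(0.74, [0.614, -0.057, 0.245])]
nozzle [(0.78, [0.502, -0.028, 0.188])]
nozzle_grip [(0.6, [0.494, -0.028, 0.215])]
nozzle_tip [(0.82, [0.498, -0.025, 0.184])]
beaker [(0.87, [0.414, -0.306, 0.058])]
handle_grip [(0.79, [0.612, -0.054, 0.236])]
stopper_1 [(0.38, [0.48, -0.436, 0.021]), (0.3, [0.499, -0.024, 0.189])]
petri [(0.59, [0.391, -0.182, 0.014])]
bottle_blue [(0.76, [0.452, 0.077, 0.07])]
side [[497.4, 0.0, 308.9], [0.0, 497.4, 242.0], [0.0, 0.0, 1.0]] [ 0.23094918 -0.86112728  0.58205623] [-2.06809026  0.42293188 -0.20692249]
stand [(0.59, [0.545, -0.138, 0.156])]
wheel [(0.89, [0.604, -0.097, 0.205])]
handle [(0.63, [0.62, -0.064, 0.238])]
nozzle [(0.94, [0.499, -0.042, 0.193]), (0.43, [0.479, -0.446, 0.025])]
nozzle_grip [(0.48, [0.496, -0.038, 0.216])]
nozzle_tip [(0.85, [0.499, -0.036, 0.19])]
beaker [(0.84, [0.414, -0.334, 0.053])]
handle_grip [(0.71, [0.552, -0.137, 0.155]), (0.55, [0.617, -0.065, 0.234])]
stopper_1 [(0.85, [0.48, -0.441, 0.021]), (0.53, [0.464, 0.051, 0.078])]
petri [(0.63, [0.497, -0.037, 0.218]), (0.58, [0.394, -0.189, 0.014])]
bottle_blue [(0.89, [0.464, 0.052, 0.078])]
```

View pics/scene0.png

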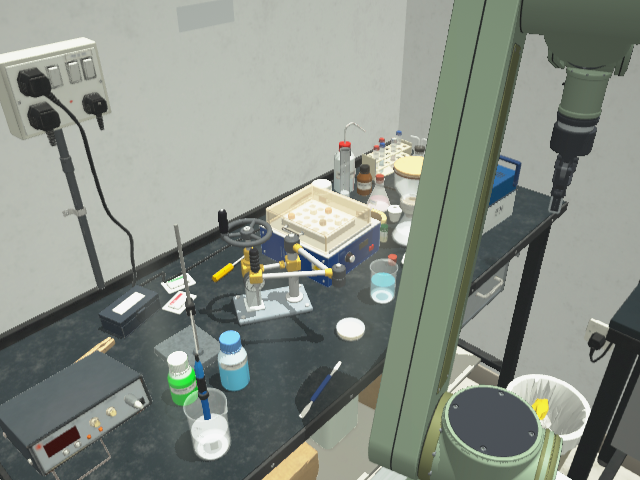

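View pics/side0.png

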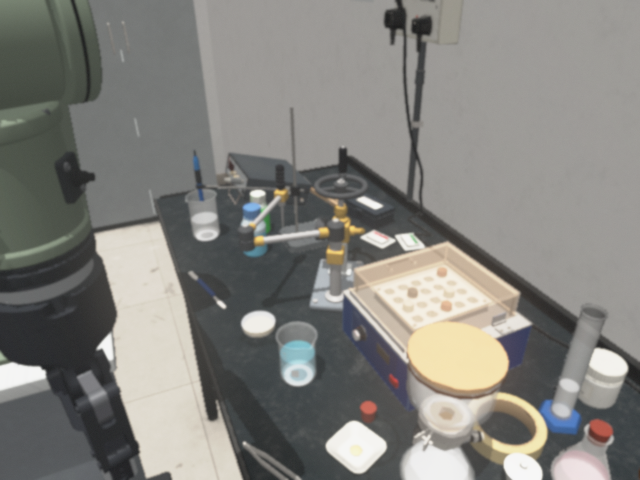

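The scene view shows the wheel with its black handle near (223,220), the nozzle with its grip left of the post and the open beaker at (383,282). The side view shows the nozzle grip at (280,178), the handle at (343,158) and the beaker at (297,353). Next I fit the known shapes to the masks.

```bash
cat > h.py <<'E'
from workcell import bot, read_camera, camera_params, ticket, nets
import cv2, numpy as np
from scipy.optimize import least_squares
from scipy.spatial.transform import Rotation as R
def cam(c):
    p=camera_params(c); K=np.array(p["camera_matrix"])
    if "xyz" in p: Rw=R.from_rotvec(p["orientation"]).as_matrix(); t=np.array(p["xyz"])
    else:
        s=bot.state(); T=np.eye(4); T[:3,:3]=R.from_rotvec(s["ee_rot"]).as_matrix(); T[:3,3]=s["position"]
        T=T@np.array(p["T_tool_cam"]); Rw=T[:3,:3]; t=T[:3,3]
    return K,Rw,t
def proj(C,P):
    K,Rw,t=C; q=(np.atleast_2d(P)-t)@Rw@K.T; return q[:,:2]/q[:,2:]
def cyl(x,y,r,z0,z1):
    a=np.linspace(0,2*np.pi,60,endpoint=False); o=np.c_[x+r*np.cos(a),y+r*np.sin(a)]
    return np.r_[np.c_[o,0*a+z0],np.c_[o,0*a+z1]]
def box(P): # bbox of hull
    return np.r_[P.min(0),P.max(0)]
def mask(c,l,show=True):
    d=nets.regions_of(c,l)
    if not d: return None
    m=d[0]["pixels"]; v,u=np.nonzero(m)
    b=np.array([u.min(),v.min(),u.max()+1,v.max()+1.])
    if show: print(c,l,round(d[0]["conf"],2),b.astype(int),m.sum())
    return b
def fit(obs,r,z0,z1,g,h=None,freez=False):
    def f(p):
        z=p[2] if freez else 0
        return np.concatenate([(box(proj(C,cyl(p[0],p[1],r,z0+z,z1+z)))-b)[w] for C,b,w in obs])
    s=least_squares(f,list(g)+([0.] if freez else []),loss="soft_l1"); return s.x,np.round(s.fun,1)
E
python3 - <<'E'
from h import *
W=[0,1,2,3]
for l,r,z0,z1,g in (("beaker",.031,0,.084,(.414,-.33)),("nozzle_grip",.0085,.188,.236,(.497,-.035)),("handle",.009,.213,.263,(.617,-.062)),("wheel",.0505,.196,.208,(.604,-.093)),("stand",.05,0,.2,(.55,-.14)),("petri",.0305,0,.014,(.39,-.185))):
    o=[]
    for c in("scene","side"):
        C=cam(c); read_camera(c); b=mask(c,l)
        if b is not None: o.append((C,b,W))
    if o and l!="stand":
        for fz in (False,True): print(l,*[np.round(q,4) for q in fit(o,r,z0,z1,g,freez=fz)])
    if len(o)==2:
      for q in o: print(np.round(fit([q],r,z0,z1,g)[0],4))
E
```

```text
scene beaker 0.81 [370 259 398 303] 1003
side beaker 0.88 [275 321 317 386] 2262
beaker [ 0.4178 -0.3194] [-2.  -0.3 -0.   3.  -0.1 -0.1  0.1  3.8]
beaker [ 0.4174 -0.3206  0.0035] [-1.5 -1.8  0.5  1.6 -0.2 -1.3  0.2  2.8]
[ 0.4201 -0.326 ]
[ 0.4197 -0.3145]
scene nozzle_grip 0.55 [249 249 260 273] 208
side nozzle_grip 0.56 [275 164 285 190] 221
nozzle_grip [ 0.5012 -0.0333] [-0.3 -2.3  0.   0.6 -0.4 -0.4  0.1  0.9]
nozzle_grip [ 5.013e-01 -3.330e-02 -2.000e-04] [-0.3 -2.2  0.   0.7 -0.3 -0.3  0.1  0.9]
[ 0.4994 -0.032 ]
[ 0.502  -0.0321]
scene handle 0.55 [217 208 228 233] 215
side handle 0.53 [338 146 347 173] 227
handle [ 0.619  -0.0588] [-0.3 -1.1  0.8  0.7 -0.4 -1.6  0.4 -0.1]
handle [ 0.6194 -0.0586 -0.0014] [-0.4 -0.5  0.6  1.3 -0.3 -1.   0.5  0.5]
[ 0.619  -0.0582]
[ 0.6172 -0.0625]
scene wheel 0.59 [218 210 272 247] 1047
side wheel 0.88 [313 146 368 199] 1259
wheel [ 0.5994 -0.0935] [ 0.8  6.9 -1.8  2.2  0.6 25.3  0.3  0.6]
wheel [ 0.5978 -0.0948  0.0104] [ 1.2  2.6 -1.1 -2.3 -0.1 20.7 -0.  -4.3]
[ 0.6072 -0.1016]
[ 0.6017 -0.0869]
scene stand 0.7 [217 209 346 325] 5828
side stand 0.9 [237 146 368 311] 6048
[ 0.6039 -0.0964]
[ 0.5607 -0.1501]
scene petri 0.61 [336 317 365 341] 559
side petri 0.73 [241 310 275 339] 744
petri [ 0.3954 -0.1844] [-0.3  0.2  0.2  1.  -0.2  0.6  0.7  0.1]
petri [ 0.3952 -0.1847  0.0013] [-0.1 -0.3  0.4  0.6 -0.3  0.2  0.6 -0.4]
[ 0.3966 -0.186 ]
[ 0.3952 -0.1833]
```

```bash
python3 - <<'E'
from h import *
def ray(c,uv,z):
    K,Rw,t=cam(c); d=Rw@np.linalg.inv(K)@[*uv,1]; return np.round((t+d*(z-t[2])/d[2])[:2],3)
print("rod top",ray("scene",(177,225),.31),ray("side",(292,108),.31))
print("post base",ray("scene",(294,298),.014),ray("side",(335,296),.014))
print("valve base",ray("scene",(254,305),.014))
im=cv2.imread("pics/scene0.png")[190:350,160:380]; im2=cv2.imread("pics/side0.png")[130:320,220:400]
cv2.imwrite("pics/c1.png",np.hstack([cv2.resize(im,(440,320)),cv2.resize(im2,(340,320))]))
s=bot.state(); print(R.from_rotvec(s["ee_rot"]).as_matrix().round(3).tolist())
print(np.round(camera_params("wrist")["T_tool_cam"],3).tolist())
E
```

```text
rod top [0.566 0.073] [0.567 0.065]
post base [ 0.55  -0.173] [ 0.551 -0.172]
valve base [ 0.597 -0.098]
[[0.956, 0.293, 0.0], [0.293, -0.956, -0.0], [0.0, 0.0, -1.0]]
[[0.0, -0.961, -0.277, 0.071], [1.0, 0.0, 0.0, -0.0], [-0.0, -0.277, 0.961, -0.132], [0.0, 0.0, 0.0, 1.0]]
```

View pics/c1.png

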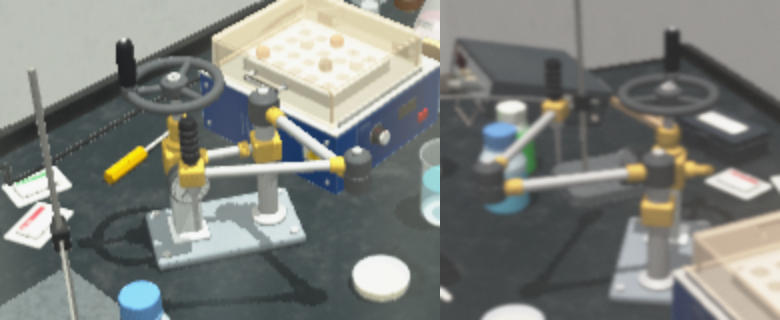

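The crop shows the post right of the valve (scene 294,298 and side 335,296). It triangulates to (0.55,-0.173), 92 mm from the wheel axis, against the 90 mm given. The rod is at (0.566,0.069). On the way I look at the beaker from close by.

Request:
jog_arm --translation '[[4, 5, 6], [8, 9, 9], [12, 14, 9], [16, 19, 9], [20, 23, 9], [20, 23, 9], [20, 23, 9], [20, 23, 9], [20, 23, 9]]' --dr '[[0, 0, 0], [0, 0, 0], [0, 0, 0], [0, 0, 0], [0, 0, 0], [0, 0, 0], [0, 0, 0], [0, 0, 0], [0, 0, 0]]' --gripper '[0.4, 0.4, 0.4, 0.4, 0.4, 0.4, 0.4, 0.4, 0.4]' --newtons 40

```text
time_s: 3.52
position: [0.368, -0.3205, 0.3323]
ee_rot: [3.107, 0.463, -0.001]
contact_force: [0.3, 0.1, -0.9]
width: 0.0599
grip_force: 0.0
```

```bash
python3 - <<'E'
from h import *
C=cam("wrist"); im=read_camera("wrist"); cv2.imwrite("pics/w1.png",im[:,:,::-1]); W=[0,1,2,3]
for l,r,z0,z1,g in (("beaker",.031,0,.084,(.419,-.32)),("petri",.0305,0,.014,(.395,-.185)),("nozzle_grip",.0085,.188,.236,(.501,-.033))):
    b=mask("wrist",l)
    if b is not None: print(l,*[np.round(q,4) for q in fit([(C,b,W)],r,z0,z1,g)])
E
```

```text
wrist beaker 0.94 [309 125 373 186] 2853
beaker [ 0.4205 -0.3229] [ 2.4  0.2 -2.4 -0.2]
wrist petri 0.93 [200 112 251 163] 2077
petri [ 0.3967 -0.1842] [-0.6 -0.4  0.6  0.4]
```

View pics/w1.png

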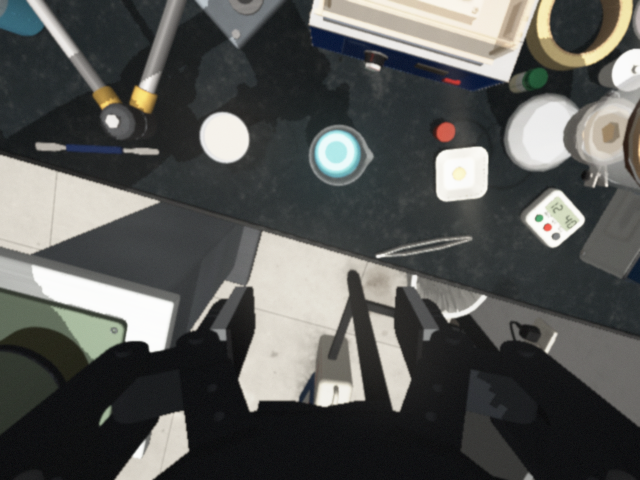

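The wrist view shows the beaker at (338,155) with its spout pointing right, the petri dish at (225,137) and the arm's elbow at (120,122). Leaving out the spout, the beaker centre is about (0.420,-0.320). Next I go to the nozzle grip.

Request:
jog_arm --translation '[[2.5, 5.5, 0], [5, 11, 0], [7.5, 16.5, 0], [10, 22, 0], [13.3, 28.8, 0], [13.3, 28.8, -2], [13.3, 28.8, -6], [13.3, 28.8, -10], [13.3, 28.8, -12], [13.3, 28.8, -12], [13.3, 28.8, -12], [13.3, 28.8, -12]]' --dr '[[0, 0, 0], [0, 0, 0], [0, 0, 0], [0, 0, 0], [0, 0, 0], [0, 0, 0], [0, 0, 0], [0, 0, 0], [0, 0, 0], [0, 0, 0], [0, 0, 0], [0, 0, 0]]' --gripper '[0.4, 0.4, 0.4, 0.4, 0.4, 0.4, 0.4, 0.4, 0.4, 0.4, -0.8, -0.8]'

```text
time_s: 5.22
position: [0.5024, -0.0319, 0.2136]
ee_rot: [3.106, 0.466, 0.004]
contact_force: [0.2, 0.7, -1.0]
width: 0.0243
grip_force: 0.0
```

Request:
jog_arm --translation '[[0, 0, 0], [0, 0, 0], [0, 0, 0], [0, 0, 0]]' --dr '[[0, 0, 0], [0, 0, 0], [0, 0, 0], [0, 0, 0]]' --gripper '[-1, -1, -1, -1]'

```text
time_s: 5.72
position: [0.5023, -0.0319, 0.2135]
ee_rot: [3.106, 0.466, 0.004]
contact_force: [-1.1, -0.3, 6.5]
width: 0.0158
grip_force: 39.2
```

Request:
jog_arm --translation '[[-1.2, -0.7, 0], [-3, -1.7, 0], [-5, -2.8, 0], [-7, -4.2, 0], [-8.6, -6, 0], [-9.8, -8.2, 0], [-10.8, -10.6, 0], [-11.4, -13, 0], [-11.7, -15.5, 0], [-11.7, -18, 0], [-11.6, -20, 0], [-11.6, -20, 0]]' --dr '[[0, 0, 0], [0, 0, 0], [0, 0, 0], [0, 0, 0], [0, 0, 0], [0, 0, 0], [0, 0, 0], [0, 0, 0], [0, 0, 0], [0, 0, 0], [0, 0, 0], [0, 0, 0]]' --gripper '[-1, -1, -1, -1, -1, -1, -1, -1, -1, -1, -1, -1]'

```text
time_s: 7.22
position: [0.3864, -0.2336, 0.2135]
ee_rot: [3.104, 0.463, 0.004]
contact_force: [-0.1, -2.0, 6.0]
width: 0.0153
grip_force: 39.4
```

Request:
jog_arm --translation '[[0.4, -1.5, 0], [1, -3.2, 0], [1.8, -5, 0], [2.5, -6.6, 0], [3.1, -8, 0], [3.4, -8.8, 0], [3.4, -8.8, 0], [3.4, -8.8, 0]]' --dr '[[0, 0, 0], [0, 0, 0], [0, 0, 0], [0, 0, 0], [0, 0, 0], [0, 0, 0], [0, 0, 0], [0, 0, 0]]' --gripper '[-1, -1, -1, -1, -1, -1, -1, -1]'

```text
time_s: 8.22
position: [0.4204, -0.3206, 0.2136]
ee_rot: [3.104, 0.465, 0.004]
contact_force: [1.9, -1.1, 6.0]
width: 0.0161
grip_force: 39.3
```

```bash
python3 - <<'E'
from h import *
W=[0,1,2,3]
for l,r,z0,z1,g in (("beaker",.031,0,.084,(.419,-.32)),("nozzle_grip",.0085,.188,.236,(.42,-.32)),("nozzle",.0085,.105,.236,(.42,-.32))):
  for c in("scene","side","wrist"):
    C=cam(c); im=read_camera(c); b=mask(c,l)
    if c!="scene" and l=="beaker":cv2.imwrite(f"pics/n_{c}.png",im[:,:,::-1])
    if b is not None: print(l,*[np.round(q,4) for q in fit([(C,b,W)],r,z0,z1,g)])
a=cv2.imread("pics/n_side.png")[130:430,150:450]; b=cv2.imread("pics/n_wrist.png")
cv2.imwrite("pics/n1.png",np.hstack([cv2.resize(a,(420,420)),b[60:480,130:510]]))
E
```

```text
side beaker 0.84 [276 321 317 386] 2195
beaker [ 0.4205 -0.3146] [-0.5 -2.4  0.5  1.1]
wrist beaker 0.97 [283 181 371 264] 3639
beaker [ 0.4246 -0.3217] [ 3.3 -6.6 -3.3  1.3]
side nozzle_grip 0.55 [284 147 402 318] 5584
nozzle_grip [ 0.3946 -0.3936] [  3.7 129.7 -99.1  -1.7]
wrist nozzle_grip 0.6 [303 274 347 359] 3054
nozzle_grip [ 0.4222 -0.32  ] [-2.2 -6.   2.2  1.6]
scene nozzle 0.52 [218 198 366 325] 5227
nozzle [0.5055 0.0277] [   2.6   62.2 -128.7   -1.8]
side nozzle 0.88 [283 251 305 315] 503
nozzle [ 0.426  -0.2971] [  1.9 -15.3  -4.6   1.8]
wrist nozzle 0.7 [300 237 352 358] 4295
nozzle [ 0.423  -0.3201] [  1.8 -12.7  -1.8   0.6]
```

View pics/n1.png

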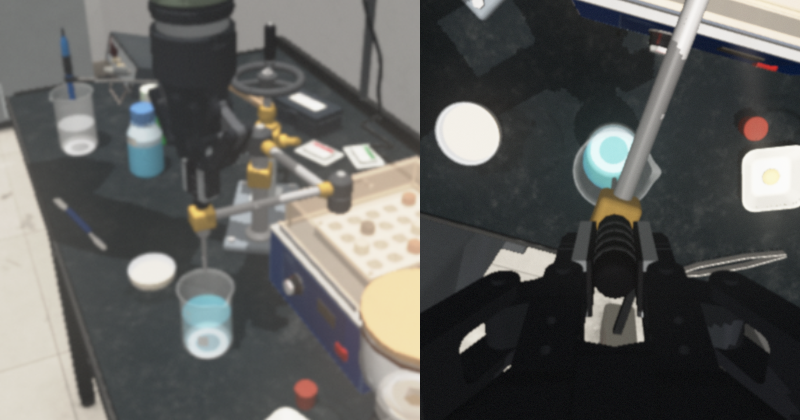

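The nozzle hangs over the beaker mouth. In the side crop the needle tip is at (206,270) and the mouth spans columns 177-235. In the wrist view the grip and the beaker are in line. I release and rise.

Request:
jog_arm --translation '[[0, 0, 0], [0, 0, 0], [0, 0, 0], [0, 0, 0], [0, 0, 3], [0, 0, 6], [0, 0, 10], [0, 0, 14], [0, 3, 16], [0, 6, 16], [0, 6, 16], [0, 6, 16]]' --dr '[[0, 0, 0], [0, 0, 0], [0, 0, 0], [0, 0, 0], [0, 0, 0], [0, 0, 0], [0, 0, 0], [0, 0, 0], [0, 0, 0], [0, 0, 0], [0, 0, 0], [0, 0, 0]]' --gripper '[-0.1, -0.1, -0.1, -0.1, -0.1, -0.1, -0.1, -0.1, -0.1, -0.1, -0.1, -0.1]'

```text
time_s: 10.62
position: [0.4197, -0.2601, 0.3721]
ee_rot: [3.106, 0.466, -0.001]
contact_force: [-0.3, -0.6, 0.1]
width: 0.0384
grip_force: 0.0
```

```bash
python3 - <<'E'
from h import *
W=[0,1,2,3]; O={}
for c in("scene","side","wrist"):
  C=cam(c); im=read_camera(c); cv2.imwrite(f"pics/m_{c}.png",im[:,:,::-1])
  print(c,"tip px expected",proj(C,[.42,-.32,.105]).round(0).tolist())
  for l,r,z0,z1,g in (("beaker",.031,0,.084,(.42,-.32)),("nozzle_grip",.0085,.188,.236,(.42,-.32)),("handle",.009,.213,.263,(.619,-.059)),("wheel",.0505,.196,.208,(.604,-.093))):
    b=mask(c,l)
    if b is not None: print(l,*[np.round(q,4) for q in fit([(C,b,W)],r,z0,z1,g)]); O.setdefault(l,[]).append((C,b,W))
for l,r,z0,z1,g in (("nozzle_grip",.0085,.188,.236,(.42,-.32)),("handle",.009,.213,.263,(.619,-.059))):
  if l in O: print(l,"ALL",*[np.round(q,4) for q in fit(O[l],r,z0,z1,g)])
a=cv2.imread("pics/m_side.png")[130:430,150:450]; b=cv2.imread("pics/m_scene.png")[190:350,200:420]
cv2.imwrite("pics/m1.png",np.hstack([cv2.resize(a,(400,400)),cv2.resize(b,(400,290)) if 0 else cv2.copyMakeBorder(cv2.resize(b,(400,290)),0,110,0,0,0)]))
E
```

```text
scene tip px expected [[383.0, 258.0]]
scene handle 0.51 [218 210 228 234] 189
handle [ 0.6142 -0.0556] [-1.  -1.7  1.1  1.3]
scene wheel 0.98 [219 210 272 248] 995
wheel [ 0.6039 -0.1002] [ 0.9  4.9 -1.  -1.1]
side tip px expected [[297.0, 323.0]]
side beaker 0.62 [276 321 317 386] 2192
beaker [ 0.4205 -0.3146] [-0.5 -2.4  0.5  1.1]
side nozzle_grip 0.64 [286 246 300 280] 399
nozzle_grip [ 0.419 -0.321] [ 0.1 -1.2 -0.1  1. ]
side handle 0.48 [338 146 347 173] 233
handle [ 0.6172 -0.0625] [-0.4 -0.9  0.4  0.7]
side wheel 0.84 [314 146 366 199] 1124
wheel [ 0.6047 -0.0783] [-0.9 22.2  0.9 -3.3]
wrist tip px expected [[374.0, 215.0]]
wrist beaker 0.83 [346 180 403 235] 1772
beaker [ 0.4209 -0.3259] [ 0.8 -2.2 -0.6  1.4]
wrist nozzle_grip 0.93 [379 225 407 258] 621
nozzle_grip [ 0.4214 -0.3201] [-1.2 -1.1  0.9  0.9]
nozzle_grip ALL [ 0.4205 -0.32  ] [ 0.9 -1.8  0.7  0.4 -1.6 -0.2  0.4  1.9]
handle ALL [ 0.6182 -0.0591] [-0.9 -3.   1.2 -0.2 -0.7 -1.5  0.1 -0. ]
```

View pics/m1.png

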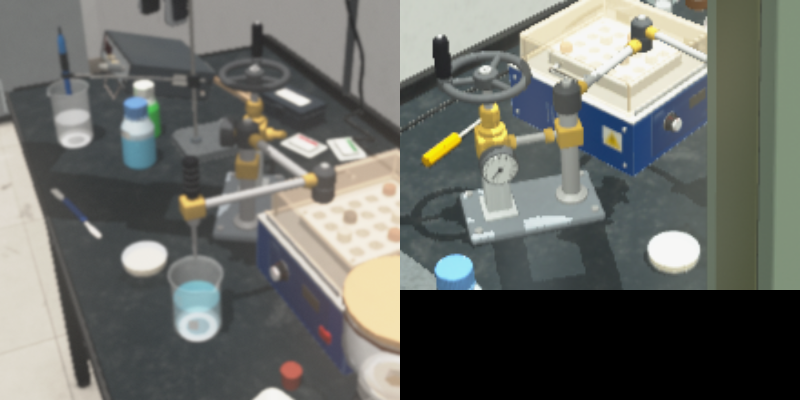

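View pics/m_wrist.png

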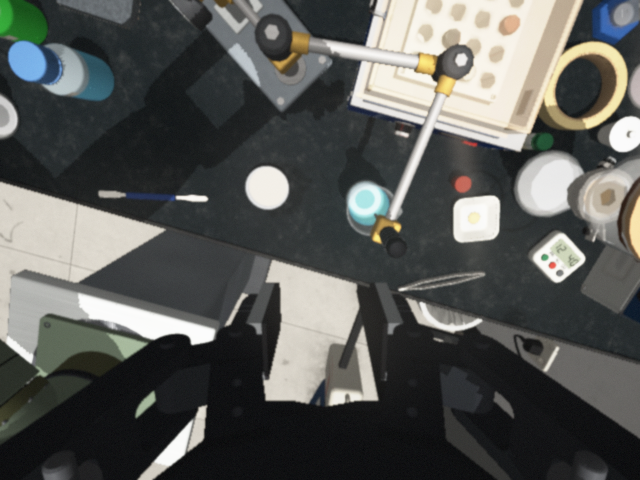

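The nozzle stays at (0.4205,-0.320): grip at wrist pixel (393,240), needle over the mouth in the side crop. The beaker and the stopper are where they were. Next is the wheel, with a close look first.

Request:
jog_arm --translation '[[3, 4, 0], [6, 8, 0], [9, 12, 0], [11, 15, 0], [12.5, 17, 0], [12.5, 17, 0], [12.5, 17, 0]]' --dr '[[0, 0, 0], [0, 0, 0], [0, 0, 0], [0, 0, 0], [0, 0, 0], [0, 0, 0], [0, 0, 0]]' --gripper '[-0.1, -0.1, 0, 0, 0, 0, 0]'

```text
time_s: 12.25
position: [0.5443, -0.0902, 0.3723]
ee_rot: [3.106, 0.466, -0.001]
contact_force: [-0.0, 0.1, -0.1]
width: 0.0432
grip_force: 0.0
```

```bash
python3 - <<'E'
from h import *
W=[0,1,2,3]; c="wrist"
C=cam(c); im=read_camera(c); cv2.imwrite("pics/v_wrist.png",im[:,:,::-1])
for l,r,z0,z1,g in (("handle",.009,.213,.263,(.619,-.059)),("wheel",.0505,.196,.208,(.604,-.093))):
    b=mask(c,l)
    if b is not None: print(l,*[np.round(q,4) for q in fit([(C,b,W)],r,z0,z1,g)])
for z in (.203,.208):
  a=proj(C,cyl(.6,-.096,.0505,z,z)).astype(int)
  for p in a: cv2.circle(im,tuple(map(int,p)),1,(255,0,0),-1)
cv2.imwrite("pics/v1.png",im[:,:,::-1])
E
```

```text
wrist handle 0.7 [299 102 325 130] 576
handle [ 0.6211 -0.0584] [-0.9 -0.8  0.9  1.3]
wrist wheel 0.68 [291  96 412 220] 6608
wheel [ 0.5989 -0.0968] [-1.1 -0.7  1.1  1.2]
```

View pics/v1.png

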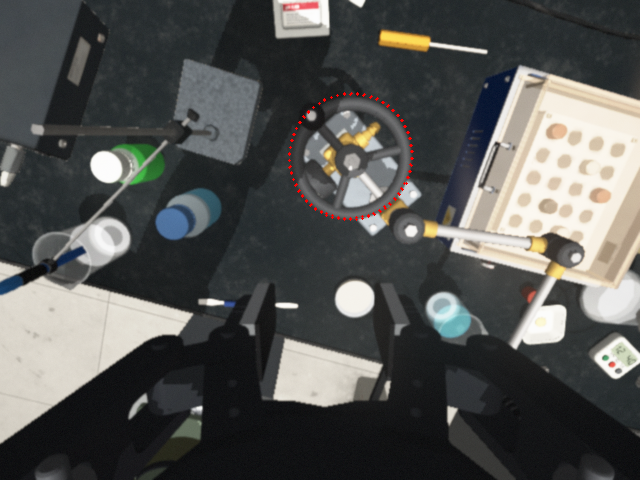

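The wrist view shows the wheel centred at (352,158) with its hub and handle at (312,116). The drawn rim matches. The axis is at (0.599,-0.097), and the handle lies 44 mm from it at about 61°. I go down and grip it.

Request:
jog_arm --translation '[[3, 1.2, 0], [6, 2.5, -1], [7.6, 3.2, -3], [7.6, 3.2, -6], [7.6, 3.2, -9], [7.6, 3.2, -12], [7.6, 3.2, -13.8], [7.6, 3.2, -13.8], [7.6, 3.2, -13.8], [7.6, 3.2, -13.8], [7.6, 3.2, -13.8], [7.6, 3.2, -13.8]]' --dr '[[0, 0, 0], [0, 0, 0], [0, 0, 0], [0, 0, 0], [0, 0, 0], [0, 0, 0], [0, 0, 0], [0, 0, 0], [0, 0, 0], [0, 0, 0], [0, 0, 0], [0, 0, 0]]' --gripper '[0, 0, 0, 0, 0, 0, 0, 0, -1, -1, -1, -1]' --newtons 40

```text
time_s: 13.9
position: [0.621, -0.0577, 0.2353]
ee_rot: [3.106, 0.466, 0.003]
contact_force: [-0.4, 0.7, 3.9]
width: 0.0167
grip_force: 39.3
```

```bash
cat > arc.py <<'E'
import numpy as np,sys
def rows(p0,step,n,r=4.5,hold=0):
    p=np.radians(p0+step*np.arange(1,n+1)); q=np.radians(p0)
    d=np.c_[r*(np.cos(p)-np.cos(q)),r*(np.sin(p)-np.sin(q)),.15*step*np.arange(1,n+1)/360]
    print(p0,"->",p0+step*n,[[round(float(v),2) for v in w] for w in d])
for a in sys.argv[1:]: rows(*[float(v) if i<2 else int(v) for i,v in enumerate(a.split(","))])
E
python3 arc.py 61,-10,12 -59,-12,12 -203,-12,12 -347,-12,12; python3 arc.py 156,-4,12
```

```text
61.0 -> -59.0 [[0.65, -0.44, -0.0], [1.21, -0.98, -0.01], [1.68, -1.62, -0.01], [2.02, -2.32, -0.02], [2.24, -3.08, -0.02], [2.32, -3.86, -0.03], [2.26, -4.64, -0.03], [2.07, -5.4, -0.03], [1.75, -6.12, -0.04], [1.32, -6.77, -0.04], [0.77, -7.33, -0.05], [0.14, -7.79, -0.05]]
-59.0 -> -203.0 [[-0.85, -0.4, -0.0], [-1.77, -0.61, -0.01], [-2.71, -0.63, -0.01], [-3.63, -0.45, -0.02], [-4.5, -0.08, -0.03], [-5.27, 0.46, -0.03], [-5.91, 1.15, -0.03], [-6.4, 1.96, -0.04], [-6.7, 2.84, -0.04], [-6.82, 3.78, -0.05], [-6.73, 4.72, -0.05], [-6.46, 5.62, -0.06]]
-203.0 -> -347.0 [[0.46, 0.82, -0.0], [1.07, 1.53, -0.01], [1.82, 2.1, -0.01], [2.68, 2.5, -0.02], [3.59, 2.71, -0.03], [4.53, 2.72, -0.03], [5.46, 2.55, -0.03], [6.32, 2.18, -0.04], [7.09, 1.64, -0.04], [7.74, 0.95, -0.05], [8.22, 0.14, -0.05], [8.53, -0.75, -0.06]]
-347.0 -> -491.0 [[0.11, -0.93, -0.0], [0.03, -1.87, -0.01], [-0.24, -2.77, -0.01], [-0.7, -3.59, -0.02], [-1.32, -4.3, -0.03], [-2.07, -4.87, -0.03], [-2.92, -5.27, -0.03], [-3.84, -5.48, -0.04], [-4.78, -5.5, -0.04], [-5.7, -5.32, -0.05], [-6.57, -4.95, -0.05], [-7.34, -4.41, -0.06]]
156.0 -> 108.0 [[0.14, 0.28, -0.0], [0.29, 0.55, -0.0], [0.47, 0.81, -0.0], [0.66, 1.06, -0.01], [0.87, 1.3, -0.01], [1.1, 1.51, -0.01], [1.34, 1.72, -0.01], [1.59, 1.9, -0.01], [1.86, 2.07, -0.01], [2.14, 2.21, -0.02], [2.43, 2.34, -0.02], [2.72, 2.45, -0.02]]
```

Request:
jog_arm --translation '[[0.65, -0.44, 0], [1.21, -0.98, -0.01], [1.68, -1.62, -0.01], [2.02, -2.32, -0.02], [2.24, -3.08, -0.02], [2.32, -3.86, -0.03], [2.26, -4.64, -0.03], [2.07, -5.4, -0.03], [1.75, -6.12, -0.04], [1.32, -6.77, -0.04], [0.77, -7.33, -0.05], [0.14, -7.79, -0.05]]' --dr '[[0, 0, 0], [0, 0, 0], [0, 0, 0], [0, 0, 0], [0, 0, 0], [0, 0, 0], [0, 0, 0], [0, 0, 0], [0, 0, 0], [0, 0, 0], [0, 0, 0], [0, 0, 0]]' --gripper '[-1, -1, -1, -1, -1, -1, -1, -1, -1, -1, -1, -1]'

```text
time_s: 15.4
position: [0.6234, -0.1348, 0.2347]
ee_rot: [-3.105, -0.466, -0.006]
contact_force: [1.0, 4.8, 5.8]
width: 0.0168
grip_force: 39.6
```

Request:
jog_arm --translation '[[-0.85, -0.4, 0], [-1.77, -0.61, -0.01], [-2.71, -0.63, -0.01], [-3.63, -0.45, -0.02], [-4.5, -0.08, -0.03], [-5.27, 0.46, -0.03], [-5.91, 1.15, -0.03], [-6.4, 1.96, -0.04], [-6.7, 2.84, -0.04], [-6.82, 3.78, -0.05], [-6.73, 4.72, -0.05], [-6.73, 4.72, -0.05]]' --dr '[[0, 0, 0], [0, 0, 0], [0, 0, 0], [0, 0, 0], [0, 0, 0], [0, 0, 0], [0, 0, 0], [0, 0, 0], [0, 0, 0], [0, 0, 0], [0, 0, 0], [0, 0, 0]]' --gripper '[-1, -1, -1, -1, -1, -1, -1, -1, -1, -1, -1, -1]'

```text
time_s: 16.9
position: [0.5542, -0.089, 0.234]
ee_rot: [3.105, 0.467, -0.001]
contact_force: [-0.5, 0.4, 7.6]
width: 0.0166
grip_force: 39.8
```

```bash
python3 arc.py -191,-6,4 -215,-4,3 -227,-10,12 -347,-12,12 -491,-6,8
```

```text
-191.0 -> -215.0 [[0.11, 0.46, -0.0], [0.28, 0.9, -0.0], [0.48, 1.32, -0.01], [0.73, 1.72, -0.01]]
-215.0 -> -227.0 [[0.19, 0.25, -0.0], [0.4, 0.49, -0.0], [0.62, 0.71, -0.0]]
-227.0 -> -347.0 [[0.62, 0.48, -0.0], [1.31, 0.85, -0.01], [2.06, 1.09, -0.01], [2.83, 1.2, -0.02], [3.62, 1.18, -0.02], [4.38, 1.01, -0.03], [5.11, 0.72, -0.03], [5.78, 0.3, -0.03], [6.36, -0.22, -0.04], [6.84, -0.84, -0.04], [7.21, -1.53, -0.05], [7.45, -2.28, -0.05]]
-347.0 -> -491.0 [[0.11, -0.93, -0.0], [0.03, -1.87, -0.01], [-0.24, -2.77, -0.01], [-0.7, -3.59, -0.02], [-1.32, -4.3, -0.03], [-2.07, -4.87, -0.03], [-2.92, -5.27, -0.03], [-3.84, -5.48, -0.04], [-4.78, -5.5, -0.04], [-5.7, -5.32, -0.05], [-6.57, -4.95, -0.05], [-7.34, -4.41, -0.06]]
-491.0 -> -539.0 [[-0.34, 0.33, -0.0], [-0.64, 0.69, -0.0], [-0.9, 1.08, -0.01], [-1.13, 1.49, -0.01], [-1.3, 1.93, -0.01], [-1.43, 2.38, -0.01], [-1.51, 2.85, -0.02], [-1.55, 3.32, -0.02]]
```

Request:
jog_arm --translation '[[0.11, 0.46, 0], [0.28, 0.9, 0], [0.48, 1.32, 0], [0.73, 1.72, 0], [0.73, 1.72, 0]]' --dr '[[0, 0, 0], [0, 0, 0], [0, 0, 0], [0, 0, 0], [0, 0, 0]]' --gripper '[-1, -1, -1, -1, -1]'

```text
time_s: 17.52
position: [0.5603, -0.073, 0.2339]
ee_rot: [3.103, 0.467, -0.007]
contact_force: [-5.0, -2.8, 9.0]
width: 0.0167
grip_force: 39.9
```

Request:
jog_arm --translation '[[0.19, 0.25, 0], [0.19, 0.25, 0]]' --dr '[[0, 0, 0], [0, 0, 0]]' --gripper '[-1, -1]'

```text
time_s: 17.77
position: [0.5607, -0.0724, 0.2339]
ee_rot: [3.099, 0.466, -0.013]
contact_force: [-7.0, -7.7, 9.6]
width: 0.0166
grip_force: 40.1
```

Request:
jog_arm --translation '[[0.21, 0.25, 0], [0.21, 0.25, 0], [0.21, 0.25, 0]]' --dr '[[0, 0, 0], [0, 0, 0], [0, 0, 0]]' --gripper '[-1, -1, -1]'

```text
time_s: 18.15
position: [0.5611, -0.0718, 0.2338]
ee_rot: [3.096, 0.466, -0.02]
contact_force: [-11.5, -13.7, 12.3]
width: 0.0167
grip_force: 40.4
```

The stop is confirmed: the tool no longer advances and the force rises to 18 N at about 148-149°, against 147° expected. Now I work out the rows for opening by 720°.

```bash
python3 - <<'E'
import numpy as np
cmd=np.array([56.57,-6.67,23.33])/1; cmd[0]=56.57
A=np.array([59.9,-9.67]); z0=23.36
for k in range(5):
    p0=149+144*k; o=[]
    for i in range(1,13):
        t=p0+12*i; a=np.radians(t); P=np.array([A[0]+4.5*np.cos(a),A[1]+4.5*np.sin(a),z0+.15*(t-149)/360])
        o.append([round(float(v),2) for v in P-cmd])
    print(o); cmd=cmd+o[-1]
E
```

```text
[[-0.92, -1.53, 0.04], [-1.14, -2.45, 0.04], [-1.15, -3.39, 0.05], [-0.97, -4.32, 0.05], [-0.61, -5.18, 0.05], [-0.07, -5.95, 0.06], [0.62, -6.59, 0.07], [1.43, -7.08, 0.07], [2.32, -7.38, 0.08], [3.25, -7.5, 0.08], [4.19, -7.42, 0.09], [5.09, -7.14, 0.09]]
[[0.82, 0.45, 0.01], [1.53, 1.07, 0.01], [2.1, 1.82, 0.02], [2.49, 2.67, 0.02], [2.71, 3.59, 0.03], [2.72, 4.53, 0.03], [2.54, 5.46, 0.04], [2.18, 6.32, 0.04], [1.64, 7.09, 0.05], [0.95, 7.73, 0.05], [0.14, 8.22, 0.05], [-0.75, 8.52, 0.06]]
[[-0.93, 0.12, 0.01], [-1.87, 0.04, 0.01], [-2.77, -0.24, 0.02], [-3.59, -0.69, 0.02], [-4.3, -1.31, 0.03], [-4.87, -2.06, 0.03], [-5.26, -2.91, 0.04], [-5.48, -3.83, 0.04], [-5.49, -4.77, 0.05], [-5.31, -5.7, 0.05], [-4.95, -6.56, 0.06], [-4.41, -7.33, 0.06]]
[[0.69, -0.64, 0.01], [1.5, -1.13, 0.01], [2.39, -1.43, 0.02], [3.32, -1.55, 0.02], [4.26, -1.47, 0.03], [5.16, -1.19, 0.03], [5.98, -0.74, 0.04], [6.69, -0.12, 0.04], [7.26, 0.63, 0.05], [7.65, 1.48, 0.05], [7.87, 2.4, 0.06], [7.88, 3.34, 0.06]]
[[-0.18, 0.93, 0.01], [-0.54, 1.79, 0.01], [-1.08, 2.56, 0.02], [-1.77, 3.2, 0.02], [-2.58, 3.69, 0.03], [-3.47, 3.99, 0.03], [-4.4, 4.11, 0.04], [-5.34, 4.03, 0.04], [-6.24, 3.75, 0.05], [-7.06, 3.3, 0.05], [-7.77, 2.68, 0.06], [-8.34, 1.93, 0.06]]
```

Request:
jog_arm --translation '[[-0.92, -1.53, 0.04], [-1.14, -2.45, 0.04], [-1.15, -3.39, 0.05], [-0.97, -4.32, 0.05], [-0.61, -5.18, 0.05], [-0.07, -5.95, 0.06], [0.62, -6.59, 0.07], [1.43, -7.08, 0.07], [2.32, -7.38, 0.08], [3.25, -7.5, 0.08], [4.19, -7.42, 0.09], [5.09, -7.14, 0.09]]' --dr '[[0, 0, 0], [0, 0, 0], [0, 0, 0], [0, 0, 0], [0, 0, 0], [0, 0, 0], [0, 0, 0], [0, 0, 0], [0, 0, 0], [0, 0, 0], [0, 0, 0], [0, 0, 0]]' --gripper '[-1, -1, -1, -1, -1, -1, -1, -1, -1, -1, -1, -1]'

```text
time_s: 19.65
position: [0.6157, -0.1386, 0.2345]
ee_rot: [3.105, 0.465, -0.006]
contact_force: [-3.0, 0.3, 7.8]
width: 0.0166
grip_force: 40.0
```

Request:
jog_arm --translation '[[0.82, 0.45, 0.01], [1.53, 1.07, 0.01], [2.1, 1.82, 0.02], [2.49, 2.67, 0.02], [2.71, 3.59, 0.03], [2.72, 4.53, 0.03], [2.54, 5.46, 0.04], [2.18, 6.32, 0.04], [1.64, 7.09, 0.05], [0.95, 7.73, 0.05], [0.14, 8.22, 0.05], [-0.75, 8.52, 0.06]]' --dr '[[0, 0, 0], [0, 0, 0], [0, 0, 0], [0, 0, 0], [0, 0, 0], [0, 0, 0], [0, 0, 0], [0, 0, 0], [0, 0, 0], [0, 0, 0], [0, 0, 0], [0, 0, 0]]' --gripper '[-1, -1, -1, -1, -1, -1, -1, -1, -1, -1, -1, -1]'

```text
time_s: 21.15
position: [0.6104, -0.0532, 0.2353]
ee_rot: [3.104, 0.466, 0.004]
contact_force: [3.7, -1.0, 5.6]
width: 0.0164
grip_force: 39.6
```

Request:
jog_arm --translation '[[-0.93, 0.12, 0.01], [-1.87, 0.04, 0.01], [-2.77, -0.24, 0.02], [-3.59, -0.69, 0.02], [-4.3, -1.31, 0.03], [-4.87, -2.06, 0.03], [-5.26, -2.91, 0.04], [-5.48, -3.83, 0.04], [-5.49, -4.77, 0.05], [-5.31, -5.7, 0.05], [-4.95, -6.56, 0.06], [-4.41, -7.33, 0.06]]' --dr '[[0, 0, 0], [0, 0, 0], [0, 0, 0], [0, 0, 0], [0, 0, 0], [0, 0, 0], [0, 0, 0], [0, 0, 0], [0, 0, 0], [0, 0, 0], [0, 0, 0], [0, 0, 0]]' --gripper '[-1, -1, -1, -1, -1, -1, -1, -1, -1, -1, -1, -1]'

```text
time_s: 22.65
position: [0.5635, -0.1253, 0.2357]
ee_rot: [-3.105, -0.466, 0.006]
contact_force: [-2.0, 2.7, 7.9]
width: 0.0163
grip_force: 40.0
```

Request:
jog_arm --translation '[[0.69, -0.64, 0.01], [1.5, -1.13, 0.01], [2.39, -1.43, 0.02], [3.32, -1.55, 0.02], [4.26, -1.47, 0.03], [5.16, -1.19, 0.03], [5.98, -0.74, 0.04], [6.69, -0.12, 0.04], [7.26, 0.63, 0.05], [7.65, 1.48, 0.05], [7.87, 2.4, 0.06], [7.88, 3.34, 0.06]]' --dr '[[0, 0, 0], [0, 0, 0], [0, 0, 0], [0, 0, 0], [0, 0, 0], [0, 0, 0], [0, 0, 0], [0, 0, 0], [0, 0, 0], [0, 0, 0], [0, 0, 0], [0, 0, 0]]' --gripper '[-1, -1, -1, -1, -1, -1, -1, -1, -1, -1, -1, -1]'

```text
time_s: 24.15
position: [0.6437, -0.0938, 0.2364]
ee_rot: [3.104, 0.465, -0.002]
contact_force: [0.3, -3.9, 6.4]
width: 0.0166
grip_force: 39.7
```

Request:
jog_arm --translation '[[-0.18, 0.93, 0.01], [-0.54, 1.79, 0.01], [-1.08, 2.56, 0.02], [-1.77, 3.2, 0.02], [-2.58, 3.69, 0.03], [-3.47, 3.99, 0.03], [-4.4, 4.11, 0.04], [-5.34, 4.03, 0.04], [-6.24, 3.75, 0.05], [-7.06, 3.3, 0.05], [-7.77, 2.68, 0.06], [-8.34, 1.93, 0.06]]' --dr '[[0, 0, 0], [0, 0, 0], [0, 0, 0], [0, 0, 0], [0, 0, 0], [0, 0, 0], [0, 0, 0], [0, 0, 0], [0, 0, 0], [0, 0, 0], [0, 0, 0], [0, 0, 0]]' --gripper '[-1, -1, -1, -1, -1, -1, -1, -1, -1, -1, -1, -1]'

```text
time_s: 25.65
position: [0.5605, -0.0724, 0.237]
ee_rot: [-3.106, -0.466, -0.001]
contact_force: [3.6, 3.9, 6.0]
width: 0.017
grip_force: 39.7
```

Request:
jog_arm --translation '[[0, 0, 0], [0, 0, 0], [0, 0, 0]]' --dr '[[0, 0, 0], [0, 0, 0], [0, 0, 0]]' --gripper '[-1, -1, -1]'

```text
time_s: 26.02
position: [0.56, -0.0733, 0.237]
ee_rot: [3.106, 0.466, -0.002]
contact_force: [-0.7, -0.6, 7.7]
width: 0.0165
grip_force: 39.8
```

```bash
python3 - <<'E'
from h import *
W=[0,1,2,3]; s=bot.state(); print(s["position"],s["contact_force"],s["width"])
for c in("side","wrist","scene"):
  C=cam(c); im=read_camera(c); cv2.imwrite(f"pics/z_{c}.png",im[:,:,::-1])
  for l,r,z0,z1,g in (("beaker",.031,0,.084,(.42,-.32)),("nozzle_grip",.0085,.188,.236,(.42,-.32)),("handle",.009,.216,.266,(.56,-.073)),("wheel",.0505,.199,.211,(.6,-.097))):
    b=mask(c,l)
    if b is not None: print(l,*[np.round(q,4) for q in fit([(C,b,W)],r,z0,z1,g)])
a=cv2.imread("pics/z_side.png")[130:430,150:450]; b=cv2.imread("pics/z_wrist.png")
cv2.imwrite("pics/z1.png",np.hstack([cv2.resize(a,(400,400)),b[80:480,120:520]]))
E
```

```text
[ 0.56002238 -0.07332791  0.23698303] [-0.70548307 -0.64441597  7.72126274] 0.016505316929744118
side beaker 0.86 [277 321 317 386] 2167
beaker [ 0.4213 -0.3148] [-0.9 -2.4  1.   1. ]
side nozzle_grip 0.88 [286 247 299 279] 341
nozzle_grip [ 0.4188 -0.3196] [-0.4 -2.7  0.4  1.5]
side wheel 0.86 [311 155 368 198] 1054
wheel [ 0.5987 -0.0891] [ 1.3 14.1 -1.2 -0.9]
wrist handle 0.68 [302 275 348 364] 3368
handle [ 0.565  -0.0719] [ -4.2 -11.2   4.2   1.6]
wrist wheel 0.68 [290 112 502 362] 20976
wheel [ 0.5976 -0.0959] [ -4.3   1.6   3.6 -35.3]
scene wheel 0.71 [222 217 273 249] 823
wheel [ 0.5913 -0.0948] [-0.3 -0.2  0.3  0.2]
```

View pics/z1.png

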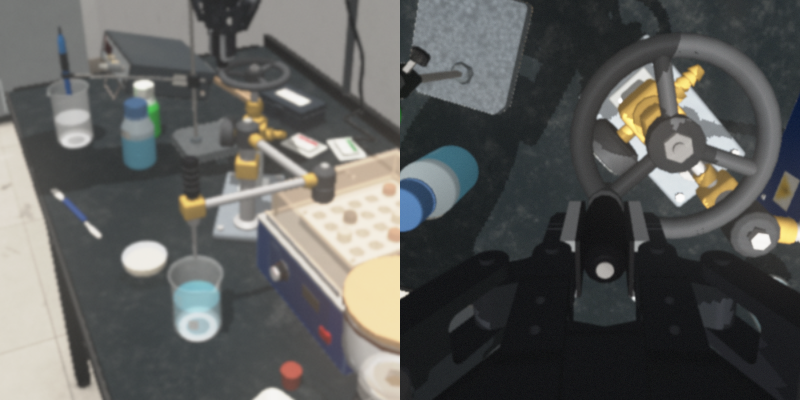

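The final view shows the handle held between the pads at (604,225) in the right half. The tool is back within 1 mm of the zero position after +720°. In the left half the nozzle is still over the beaker and the loose things are in place.

```bash
python3 -c "
from workcell import ticket; print(ticket.finish_job())"
```

```text
the job is handed in; nothing more can be done
None
```

The job is handed in at about 26 s: the nozzle hangs over the middle of the beaker's mouth and is released, the valve was closed to its stop and opened two full turns (within about 1–2°), and the handle is still gripped.

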